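Set the mist-pipe prop in its upper hole

TASK

Set the telescoping pipe prop on the potting bench to its upper height: turned out of line as it stands, lift the inner tube past the lower hole (once the button springs into that one it cannot be got out), then turn it into line with the holes and ease it up until its sprung button pops out through the upper hole. Be gentle, never forcing the button against the tube, and let go with the prop resting on the button, leaving the other things on the bench where they are.

Things in the scene. Friction and masses are not known exactly. Their poses are not given: they have to be found in the camera images.
- stand: Foot of the prop: dark steel plate 130 x 130 x 12 mm fixed to the bench, with a socket 59 mm across and 40 mm high that holds the outer tube. Origin at the centre of its underside, on the prop's vertical axis; z up; x points the way the two holes face, and a clamp screw sticks out on the -x side.
- upper_hole (a point): Where the upper hole nominally is: on the stand's +x side, 21.5 mm off the axis, 126 mm up. The dark 20-sided outer tube (46 mm across, bore 40 mm, nominal rim 168 mm up) is clamped up to 15 mm higher or lower, not measured, and its holes and rim shift with it. Holes are 11 mm high and 13 mm wide; the lower one is 56 mm below the upper. Site axes as the stand's.
- head (a point): Centre of the grip block on top of the aluminium inner tube (38 mm across): 64 mm long (x), 24 mm wide (y), 30 mm high, with an 8 mm thick lug standing 16 mm above each end and a pointer nose (19 mm long, 8 mm wide) on the +x end, right above the button. 215 mm above the bench at the start; z up, x the way the button faces. Grip it from above across its 24 mm width.
- swivel (a joint): Angle of the inner tube about the prop's vertical axis, rad, counter-clockwise from above positive. 0: button in line with the holes (it drops in within about 0.1 either side). Stops at -1.35 and 1.35. Starts between 0.60 and 1.20. It turns easily (0.03 N m drag).
- riser (a joint): Height of the inner tube above its lower stop, m; 0 (start) to 0.105. The button is level with the lower hole at nominally 0.030 and with the upper hole at nominally 0.086, both up to 0.015 higher or lower, shifted alike. Unlatched, the tube (0.3 to 0.65 kg, 1.2 N drag plus 25 N per m/s) sinks when let go.
- button: Steel button pin, 8 mm in diameter with a round end, in the side of the inner tube, sliding outwards along its x axis. Origin on the prop's axis at the button's height: 40 mm above the bench at the start, rising with the tube.
- button_out (a joint): How far the button has come out, m: about 0 tucked under the outer tube's wall, 0.009 fully out through a hole. Its spring pushes it out with about 3 N; once it is out the edges of the hole stop the tube firmly, with about 1.5 mm of play up or down and 0.1 rad in turning. More than 20 N between button and tube would damage it.
- flowerpot: Terracotta pot, loose, 84 mm across, 85 mm high, near the prop. Origin at the centre of its underside.
- spare_tube: Spare aluminium tube, loose, 160 mm long, 24 mm thick, lying along its x near the prop. Origin at the middle of its underside.
- dish: Terracotta dish, loose, 110 mm across, 30 mm high. Origin at the centre of its underside.
- pruners: Pruning shears with red handles, loose, about 175 mm long. Origin 12 mm from the pivot, on the bench.
- cuttings: Bundle of five woody cuttings, loose, 170 mm long, 62 mm wide. Origin at the middle of its underside.
- trowel: Hand trowel with a steel blade and a wooden handle, loose, 246 mm long. Origin under its middle.
- labelbox: Small plywood box, loose, 90 x 70 x 60 mm. Origin at the centre of its underside.
Mind the look-alikes: they are no part of the job. Of the things shaped like the stand, the steel one is meant.

How it is judged (in metres and radians):
On the way, in this order (a step that is already met when the one before it is completed fails the run):
1. the inner tube is raised past the lower hole with the button still tucked in (value of joint riser above 0.05 m and value of joint button_out below 0.003 m), for 0.1 s.
2. the button has popped out through the upper hole (value of joint riser above 0.06 m and value of joint button_out above 0.007 m), for 0.2 s.
At the end, for the whole second after the job is handed in: The button stands at least 7 mm out, through the upper hole (inner tube more than 60 mm above its lower stop), and the inner tube rests on it without sinking (slower than 5 mm/s) (all of step 2 and velocity of joint riser between -0.005 and 0.005 m/s); the robot touches nothing.
It fails at once if the button is forced: loaded with more than 20 N (contact force between button and anything else above 20 N).
It fails at once if something else on the bench is moved by more than 30 mm (distance of any of flowerpot, spare_tube, dish, pruners, cuttings, trowel, labelbox from where it was at the start of the episode above 0.03 m).
It also fails if it takes over 56 s, if anything falls off the work surface, if the arm or the gripper's body presses on something with over 40 N, if the wrist force passes 120 N, or if a joint passes its speed limit or range.

ROBOT

A 6-joint arm with a two-finger parallel gripper is mounted at the origin on the work surface. World frame = base frame: x ahead of the robot, y to its left, z up, the work surface at z = 0. Lengths are in mm, angles in rad, forces in N, time in s.
With the tool pointing down it reaches from about 325 to 775 mm from the base axis. Payload 5.5 kg.
Tool frame: the origin (TCP) lies between the finger pads; the fingertips stand 8 mm ahead of it and the grasp point (between the pads) lies 11 mm behind it; z points along the fingers, y is the direction in which the jaws open and shut (so a half turn about z gives the same grasp; the last joint's range is limited). The gripper opens to 85 mm and grips with 20 to 120 N. Pads are 22 mm wide; open, the fingers measure 114 mm over their backs; the gripper's body (76 mm by 85 mm) begins 54 mm behind the grasp point. The pads swing forward as they close: fully open they stand 13 mm farther back than shut.
Start: joints at [-1.313, 0.091, 1.231, -0, 1.82, -0.057], TCP at [185.776, -570.53, 239.275] pointing down, gripper open.
Joint ranges: [-2.87, 2.87], [-0.86, 2.18], [0.17, 2.46], [-1.51, 4.65], [0.06, 2.69], [-2.65, 2.65]. Speed limits (rad/s): [2.57, 2.57, 3.01, 3.14, 3.14, 3.14].

INTERFACE

Orientations are given as a 3x3 rotation matrix whose columns are the frame's x, y, z axes.
In Python, from bench import goto, line_to, set_joints, ungrasp, grasp, wait, ik, observe, capture, calibration, PlanningError, sign_off gives the robot as it stands. Calls block until the motion is done:
- goto(position, orientation): joint-space move of the TCP to a pose.
- line_to(position, orientation=None, vel=150, max_force=None): straight line of the TCP; orientation=None keeps the orientation; vel is the mean speed in mm/s. With max_force (N) it stops when the force on the tool has changed by that much, and returns True; else False.
- set_joints(angles): joint-space move.
- ungrasp() and grasp(): open the fingers fully, or close them until they stop; the grip force is fixed at half the most.
- wait(seconds).
- ik(position, orientation): joint angles nearest the present ones, or None.
- observe(): the state.
- capture(name): name is "scene" or "top"; returns the picture (400x640x3 uint8, blue, green, red); there is no depth.
- calibration(name): a dict with "fov_y" (degrees; the focal length in pixels is half the picture's height over the tangent of half this angle, whatever the lens; pixels are square), "cx", "cy" (the principal point, pixels), "k1" (the pictures are not rectified: a ray, as slopes to the right and down, at radius r is drawn at 1 + k1 r^2 times it, then the intrinsics apply), "origin" and "orientation" of the camera in the world. Camera axes: x right, y up, looking along -z (the intrinsics and any distortion apply to the point x, -y, -z); pixel columns grow to the right and rows downward; lengths in mm; the calibration is good to about 2 mm. A picture is of the moment at which its call begins. calibration takes no time and is no camera call.
A pose or a line that the arm cannot do raises PlanningError and nothing moves.
- sign_off(): hands the job in, once; it reports no verdict.
The state is a dict: "t": time; "q": joint angles; "joint_vel": joint speeds; "effort": joint torques, N m; "ee_pos": TCP position; "orientation": TCP orientation; "contact_force": force on the tool from outside, world axes, zero at the start; "torque": the same for the moment, N m; "opening": opening from 0.0 (shut) to 1.0 (fully open).
Only numpy, scipy, OpenCV 4.12 (cv2) and the standard library are available. Lean on these libraries where they do the work, as an engineer would, in place of code of your own. Each camera call takes 0.05 s, during which the arm holds its last target.

## Working session

There is one attempt and no reset: what is moved stays moved. The work goes in short steps, each a Python script; the robot and the scene stay as the last script left them, time stands still between calls to the robot, and variables do not carry over. Pictures are saved under pics/ and viewed, and the job is handed in when it is done.

```bash
ls; mkdir -p pics; python3 - <<'E'
from bench import *
import cv2
for n in("scene","top"):
    cv2.imwrite(f"pics/{n}0.png",capture(n)); print(calibration(n))
s=observe(); print(s)
E
```

```text
pics
{'fov_y': 54.80727324119857, 'cx': 329.2196803274279, 'cy': 196.27842426366925, 'k1': 0.01450774170959846, 'origin': array([1213.0583586 ,  156.62761241, 1071.06085479]), 'orientation': array([[-0.16197634, -0.75165728,  0.63935515],
       [ 0.98673616, -0.11631874,  0.11323297],
       [-0.0107434 ,  0.6492159 ,  0.7605283 ]])}
{'fov_y': 46.78783446528723, 'cx': 323.0637467187123, 'cy': 194.57862378545852, 'k1': -0.04040550418218453, 'origin': array([ 360.92902266,   24.01833761, 1682.82302706]), 'orientation': array([[-1.74954922e-02,  9.98524275e-01, -5.14118600e-02],
       [-9.99846504e-01, -1.75204556e-02, -3.48848267e-05],
       [-9.35592558e-04,  5.14033582e-02,  9.98677535e-01]])}
{'t': 0.1, 'q': array([-1.31268641e+00,  9.18091083e-02,  1.23179141e+00, -3.64810486e-07,
        1.81979640e+00, -5.66664692e-02]), 'joint_vel': array([-0.00029962, -0.00045388, -0.00371121,  0.0020396 , -0.0004918 ,
        0.00059901]), 'effort': array([ 3.67031666e-03, -4.60216534e+01, -4.19216752e+01,  2.11586671e-04,
        1.06936076e-02, -1.92754425e-05]), 'ee_pos': array([ 185.71757748, -570.27865234,  238.2339849 ]), 'orientation': array([[ 9.50865685e-01,  3.09603353e-01, -4.60886749e-04],
       [ 3.09603679e-01, -9.50864091e-01,  1.74440649e-03],
       [ 1.01833438e-04, -1.80138850e-03, -9.99998372e-01]]), 'contact_force': array([ 0.50129865, -0.32189338,  0.296173  ]), 'torque': array([-0.05629047,  0.03925569,  0.02185779]), 'opening': 0.99921677398925}
```

View pics/scene0.png

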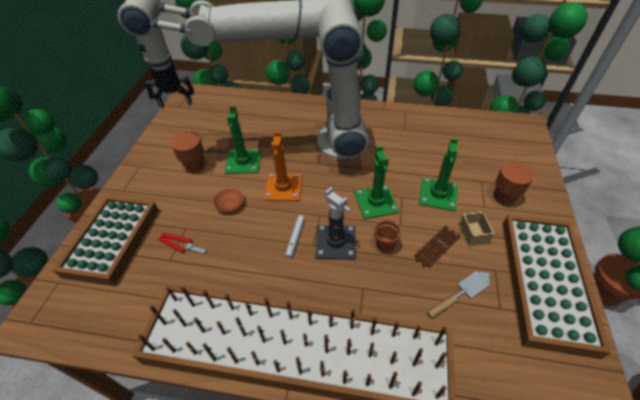

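View pics/top0.png

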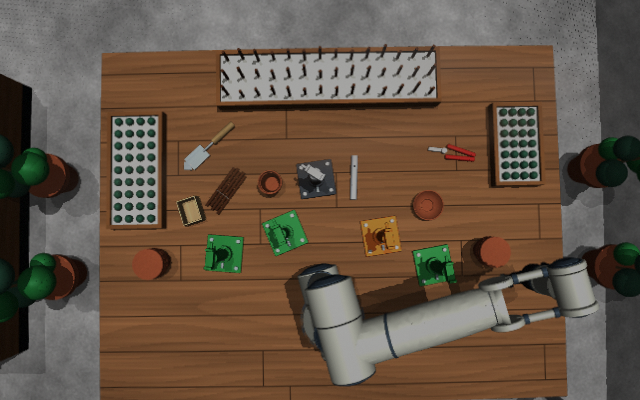

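The scene shows five stand-shaped things: green (241,150), orange (283,180), green (377,195), green (440,185) and dark steel (336,235). In the top view the steel one is at (315,178). It is the only steel one, so it is my choice. Next I take close crops.

```bash
python3 - <<'E'
import cv2
a=cv2.imread("pics/scene0.png")[175:275,290:390]; b=cv2.imread("pics/top0.png")[145:215,285:355]
cv2.imwrite("pics/c1.png",cv2.resize(a,(600,600),interpolation=cv2.INTER_CUBIC))
cv2.imwrite("pics/c2.png",cv2.resize(b,(560,560),interpolation=cv2.INTER_CUBIC))
E
```

```text
(no output)
```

View pics/c1.png

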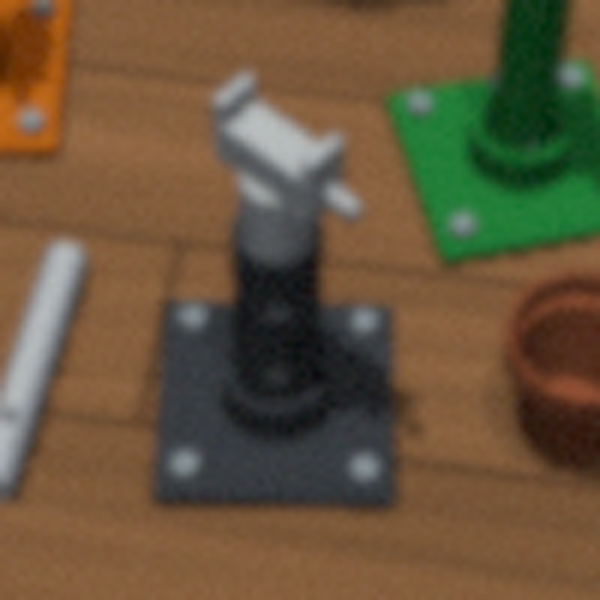

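View pics/c2.png

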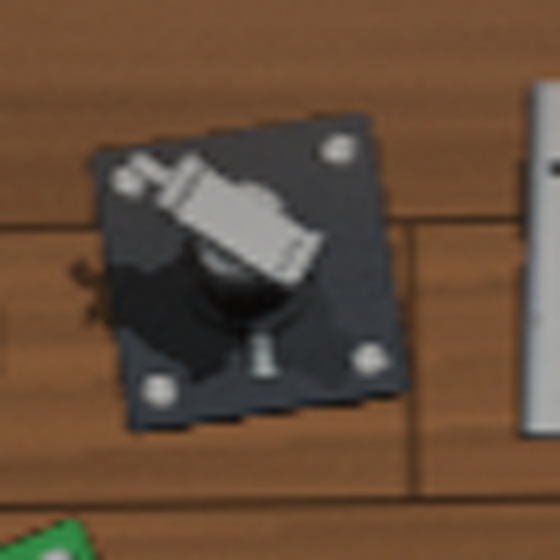

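The crop confirms the dark steel stand. Its clamp screw is at crop (264,355), facing the robot, and both holes are visible in the scene crop at (278,315) and (278,378). The nose points up-left in the top view. Next I localise it.

```bash
cat >h.py <<'E'
import numpy as np, cv2
from bench import *
def K(n):
    c=calibration(n); f=200/np.tan(np.radians(c['fov_y']/2)); return c,f
def ray(n,u,v):
    c,f=K(n)
    d=np.array([(u-c['cx'])/f,(v-c['cy'])/f]); s=d.copy()
    for _ in range(20): s=d/(1+c['k1']*(s@s))
    w=c['orientation']@np.array([s[0],-s[1],-1.]); return c['origin'],w
def pix(n,p):
    c,f=K(n); q=c['orientation'].T@(np.asarray(p,float)-c['origin']); s=np.array([q[0],-q[1]])/-q[2]
    s=s*(1+c['k1']*(s@s)); return s*f+[c['cx'],c['cy']]
def onz(n,u,v,z):
    o,w=ray(n,u,v); return o+w*(z-o[2])/w[2]
def R(yaw): # tool x along yaw, pointing down
    c,s=np.cos(yaw),np.sin(yaw); return np.array([[c,s,0],[s,-c,0],[0,0,-1.]])
E
python3 - <<'E'
from h import *
np.set_printoptions(precision=3,suppress=True)
t=lambda U,V:((U+.5)/8-.5+285,(V+.5)/8-.5+145)
s=lambda U,V:((U+.5)/6-.5+290,(V+.5)/6-.5+175)
P=[onz("top",*t(*c),12) for c in [(95,155),(370,113),(410,390),(130,432)]]
print(np.array(P)); ce=np.mean(P,0); print("top centre",ce)
d=P[0]-P[3]+P[1]-P[2]; print("yaw",np.arctan2(d[1],d[0]),np.linalg.norm(d)/2)
Q=[onz("scene",*s(*c),12) for c in [(165,300),(392,307),(395,503),(153,500)]]
ce2=np.mean(Q,0);print("scene centre",ce2)
d2=Q[3]-Q[0]+Q[2]-Q[1]; print("yaw",np.arctan2(d2[1],d2[0]),np.linalg.norm(d2)/2)
B=[onz("top",*t(*c),12) for c in [(130,180),(340,149),(370,358),(160,390)]]
B2=[onz("scene",*s(*c),12) for c in [(192,317),(366,320),(365,467),(184,463)]]
for b in (B,B2): print("bolts",np.mean(b,0))
d=B[0]-B[3]+B[1]-B[2];print(np.arctan2(d[1],d[0]));d=B2[3]-B2[0]+B2[2]-B2[1];print(np.arctan2(d[1],d[0]))
l1=onz("top",*t(180,185),246);l2=onz("top",*t(303,258),246);print("head",(l1+l2)/2,np.arctan2(*(l1-l2)[1::-1]),np.linalg.norm(l1-l2))
m1=onz("scene",*s(237,92),246);m2=onz("scene",*s(325,153),246);print("head s",(m1+m2)/2,np.arctan2(*(m2-m1)[1::-1]),np.linalg.norm(m1-m2))
c=(ce+ce2)/2
yaw=.1
for h in (126,70,141,111):
  p=c.copy();p[2]=0;p=p+[21.5*np.cos(yaw),21.5*np.sin(yaw),h];q=pix("scene",p);print(h,(q-[290,175]+.5)*6-.5)
E
```

```text
[[560.077 118.834  12.   ]
 [577.04   -6.365  12.   ]
 [450.721 -22.139  12.   ]
 [433.925 104.817  12.   ]]
top centre [505.441  48.787  12.   ]
yaw 0.11745746345816852 127.11077623019517
scene centre [510.479  51.016  12.   ]
yaw 0.13322001122494836 129.4013789658055
bolts [506.87   49.328  12.   ]
bolts [504.429  50.402  12.   ]
0.125118937893367
0.12606401463386757
head [505.113  48.799 246.   ] 1.016077406306099 55.87527659778431
head s [511.493  52.804 246.   ] 0.9824028244725524 55.93974312935103
126 [272.915 303.573]
70 [272.833 367.024]
141 [272.938 285.786]
111 [272.892 321.017]
```

```bash
python3 - <<'E'
from h import *
np.set_printoptions(precision=3,suppress=True)
for y in (1.0,1.0-np.pi,.126,.126-np.pi):
    for z in (204,300,420): print(y,z,ik([506.5,50,z],R(y)))
p=observe()['ee_pos']
line_to([p[0],p[1],450],vel=250)
goto([506.5,50,420],R(1.0)); s=observe(); print(s['t'],s['q'],s['ee_pos'],s['contact_force'],s['torque'])
cv2.imwrite("pics/s1.png",capture("scene")[100:300,220:460].repeat(3,0).repeat(3,1))
E
```

```text
1.0 204 [ 0.032 -0.159  1.537 -0.     1.763  0.602]
1.0 300 [ 0.032 -0.132  1.343 -0.     1.931  0.602]
1.0 420 [ 0.032 -0.036  1.03  -0.     2.147  0.602]
-2.141592653589793 204 [ 0.032 -0.159  1.537 -0.     1.763 -2.539]
-2.141592653589793 300 [ 0.032 -0.132  1.343 -0.     1.931 -2.539]
-2.141592653589793 420 [ 0.032 -0.036  1.03  -0.     2.147 -2.539]
0.126 204 [ 0.032 -0.159  1.537 -0.     1.763  1.476]
0.126 300 [ 0.032 -0.132  1.343 -0.     1.931  1.476]
0.126 420 [ 0.032 -0.036  1.03  -0.     2.147  1.476]
-3.0155926535897932 204 [ 0.032 -0.159  1.537 -0.     1.763 -1.665]
-3.0155926535897932 300 [ 0.032 -0.132  1.343 -0.     1.931 -1.665]
-3.0155926535897932 420 [ 0.032 -0.036  1.03  -0.     2.147 -1.665]
3.575 [ 0.03  -0.035  1.03  -0.     2.147  0.602] [506.661  49.298 419.933] [-0.002 -0.257  0.735] [-0.038 -0.016 -0.015]
```

View pics/s1.png

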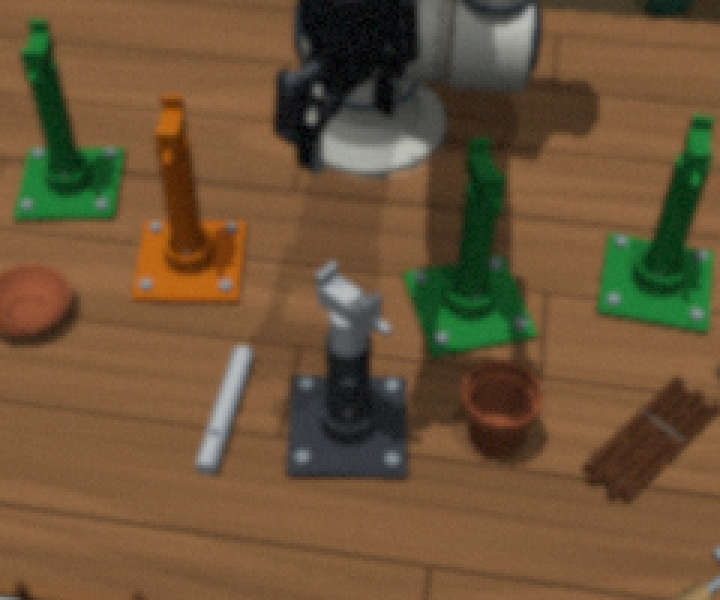

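Nothing has moved; the gripper is in the air behind the prop, which is at (348,390) in this crop. Next I descend and grip.

```bash
python3 - <<'E'
from h import *
np.set_printoptions(precision=3,suppress=True)
print(line_to([506.5,50,260],R(1.0),vel=120,max_force=15))
print(line_to([506.5,50,205],R(1.0),vel=50,max_force=8)); s=observe(); print(s['t'],s['ee_pos'],s['contact_force'],s['torque'])
grasp(); s=observe(); print(s['t'],s['opening'],s['ee_pos'],s['contact_force'],s['torque'])
for n in("scene","top"):
    im=capture(n); im=im[130:280,260:420] if n=="scene" else im[110:230,240:400]
    cv2.imwrite(f"pics/g_{n}.png",cv2.resize(im,None,fx=4,fy=4))
E
```

```text
False
False
6.3583 [506.692  49.998 205.5  ] [-0.098 -0.164  0.074] [ 0.05  -0.018  0.018]
6.9 0.40098684258904005 [506.729  49.963 205.69 ] [-0.087 -0.317  3.845] [0.003 0.007 0.027]
```

View pics/g_scene.png

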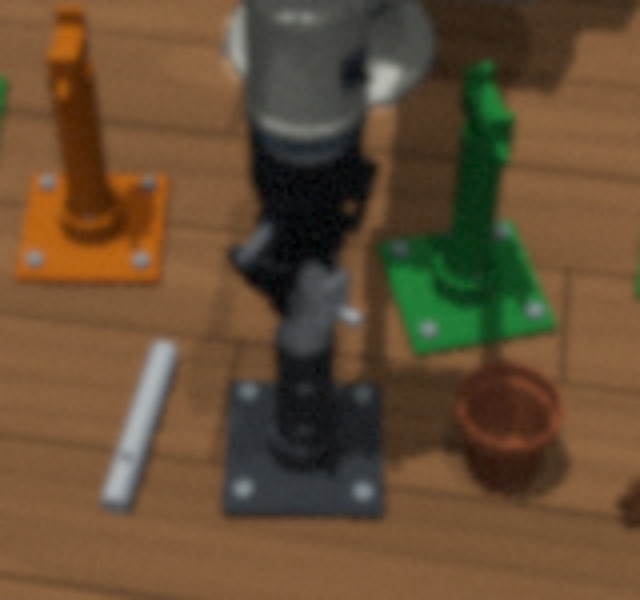

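```bash
python3 - <<'E'
from h import *
im=capture("scene")[170:230,300:370]
cv2.imwrite("pics/g2.png",cv2.resize(cv2.convertScaleAbs(im,alpha=1.8),None,fx=9,fy=9,interpolation=cv2.INTER_CUBIC))
E
```

```text
(no output)
```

View pics/g2.png

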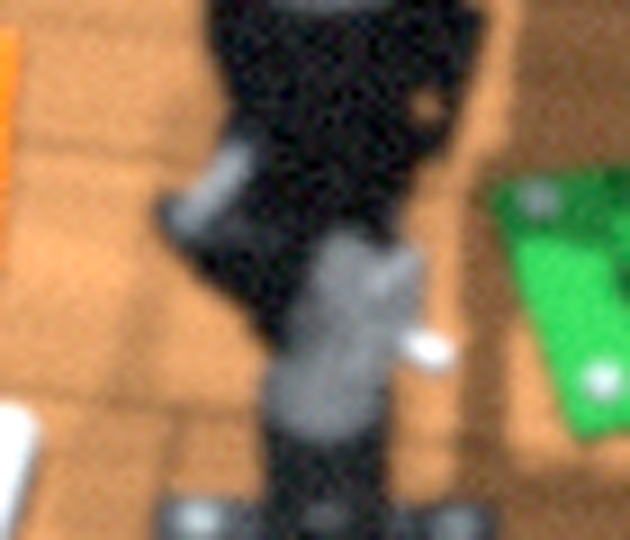

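View pics/g_top.png

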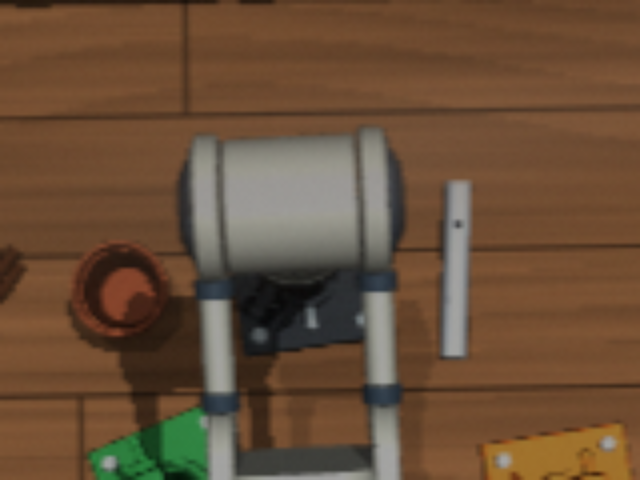

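The head sits between the fingers, with its nose at (430,350), and side loads are near zero. I lift it while still out of line.

```bash
python3 - <<'E'
from h import *
np.set_printoptions(precision=3,suppress=True)
z0=observe()['ee_pos'][2]
print(line_to([506.5,50,z0+57],R(1.0),vel=30,max_force=16)); s=observe(); print(z0,s['t'],s['opening'],s['ee_pos'],s['contact_force'],s['torque'])
wait(.3);s=observe(); print(s['ee_pos'],s['contact_force'],s['torque'])
im=capture("scene")[150:240,290:380]
cv2.imwrite("pics/l1.png",cv2.resize(cv2.convertScaleAbs(im,alpha=1.8),None,fx=6,fy=6,interpolation=cv2.INTER_CUBIC))
E
```

```text
False
205.6688222093489 9.125 0.4011098130213636 [506.521  50.004 262.917] [-0.36   0.033 -5.61 ] [-0.044  0.018  0.031]
[506.542  49.994 262.888] [ 0.286 -0.512 -4.168] [-0.039  0.008 -0.004]
```

View pics/l1.png

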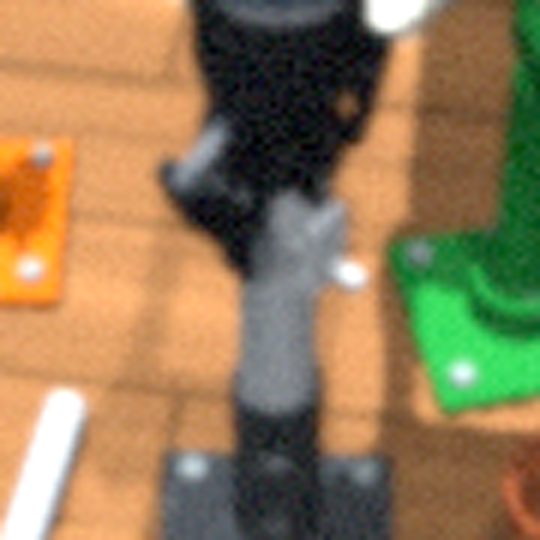

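Lifted about 57 mm, with the tube visibly extended below the head. The tool carries about 4–5 N. Next I turn it into line with the holes.

```bash
python3 - <<'E'
from h import *
np.set_printoptions(precision=3,suppress=True)
p=[506.5,50,262.7]
for y in (.8,.55,.3,.126):
    goto(p,R(y)); s=observe(); print(s['t'],s['opening'],s['ee_pos'],s['contact_force'],s['torque'])
o=s['orientation']; print(np.arctan2(o[1,0],o[0,0]))
im=capture("scene")[150:240,290:380]
cv2.imwrite("pics/l2.png",cv2.resize(cv2.convertScaleAbs(im,alpha=1.8),None,fx=6,fy=6,interpolation=cv2.INTER_CUBIC))
E
```

```text
9.7833 0.403556366188861 [506.554  49.984 262.886] [ 0.734 -1.593 -4.654] [-0.099  0.058  0.013]
10.1333 0.4056967440981218 [506.525  50.065 262.902] [ 0.186 -0.069 -3.491] [ 0.074  0.088 -0.013]
10.4833 0.40026488730581494 [506.524  50.08  262.877] [ 0.048 -0.467 -2.948] [ 0.131  0.065 -0.149]
10.775 0.4005453301486645 [506.513  50.128 262.733] [-0.657 -0.094 -3.183] [ 0.247  0.045 -0.08 ]
0.13337299612926196
```

View pics/l2.png

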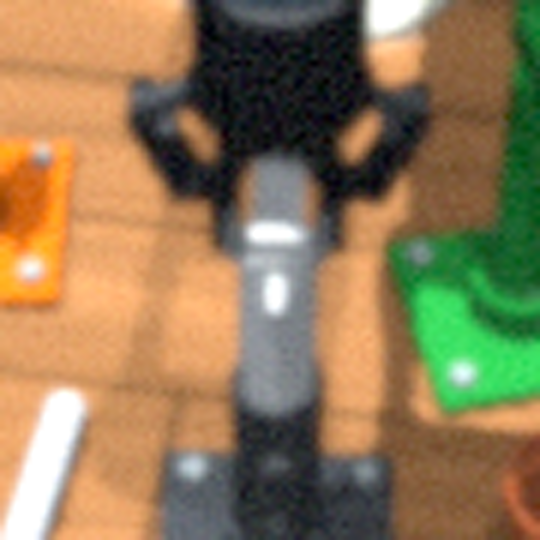

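Turned: the nose at (275,295) now faces the camera, above the hole at (278,465). I ease it up with a light force stop.

```bash
python3 - <<'E'
from h import *
np.set_printoptions(precision=3,suppress=True)
r=line_to([506.5,50,308],R(.126),vel=7,max_force=6); s=observe(); print(r,s['t'],s['opening'],s['ee_pos'],s['ee_pos'][2]-205.67,s['contact_force'],s['torque'])
im=capture("scene")[150:240,290:380]
cv2.imwrite("pics/l3.png",cv2.resize(cv2.convertScaleAbs(im,alpha=1.8),None,fx=6,fy=6,interpolation=cv2.INTER_CUBIC))
E
```

```text
True 14.225 0.3976622850408654 [506.388  50.162 284.701] 79.03109431515819 [ 1.299  1.087 -3.502] [ 0.156 -0.124  0.028]
```

View pics/l3.png

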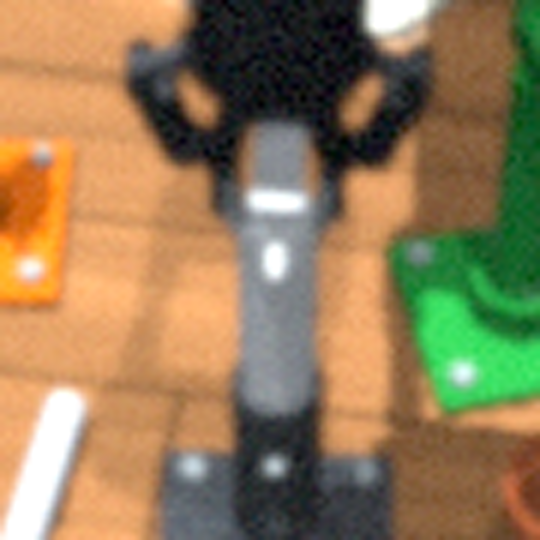

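The stop triggered at about 79 mm, and a bright button now shows in the upper hole at (273,466). I lower it gently onto the button and let go.

```bash
python3 - <<'E'
from h import *
np.set_printoptions(precision=3,suppress=True)
p=observe()['ee_pos']
r=line_to([506.5,50,p[2]-4.5],R(.126),vel=4,max_force=5); s=observe(); print(r,s['t'],s['ee_pos'],s['contact_force'],s['torque'])
im=capture("scene")[150:240,290:380]
cv2.imwrite("pics/l4.png",cv2.resize(cv2.convertScaleAbs(im,alpha=1.8),None,fx=6,fy=6,interpolation=cv2.INTER_CUBIC))
E
```

```text
True 14.85 [506.273  50.293 281.823] [0.441 0.003 5.056] [0.055 0.004 0.034]
```

View pics/l4.png

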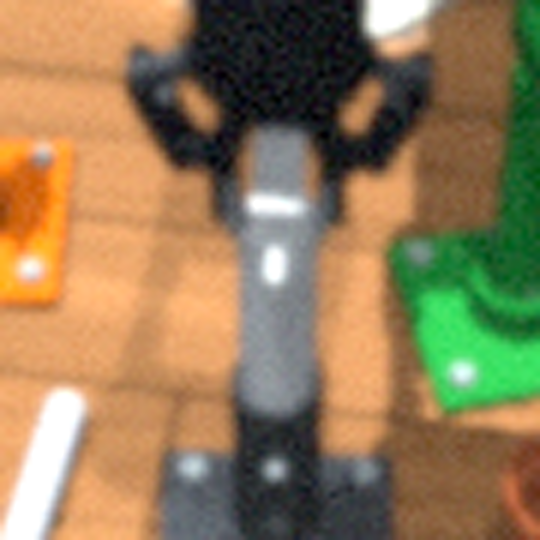

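```bash
python3 - <<'E'
from h import *
np.set_printoptions(precision=3,suppress=True)
p=observe()['ee_pos']
line_to([p[0],p[1],p[2]+.4],vel=4,max_force=6); s=observe(); print(s['ee_pos'],s['contact_force'])
ungrasp(); s=observe(); print(s['t'],s['opening'],s['contact_force'])
p=s['ee_pos']
print(line_to([p[0],p[1],p[2]+30],vel=40,max_force=8)); print(line_to([p[0],p[1],430],vel=120,max_force=10))
goto([350,50,450],R(.126))
s=observe(); print(s['t'],s['ee_pos'],s['contact_force'])
cv2.imwrite("pics/f_s.png",capture("scene"));cv2.imwrite("pics/f_t.png",capture("top"))
im=capture("scene")[150:250,290:390]
cv2.imwrite("pics/f_c.png",cv2.resize(im,None,fx=6,fy=6,interpolation=cv2.INTER_CUBIC))
E
```

```text
[506.211  50.3   281.849] [-0.2    0.635  0.89 ]
16.025 0.9980195046170193 [-1.169  0.758  0.656]
False
False
18.7333 [350.053  50.014 449.655] [ 0.341 -1.388 -0.005]
```

View pics/f_c.png

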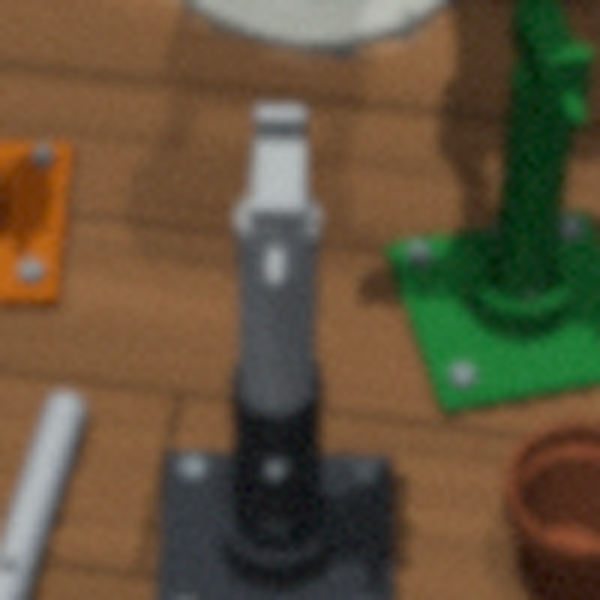

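View pics/f_s.png

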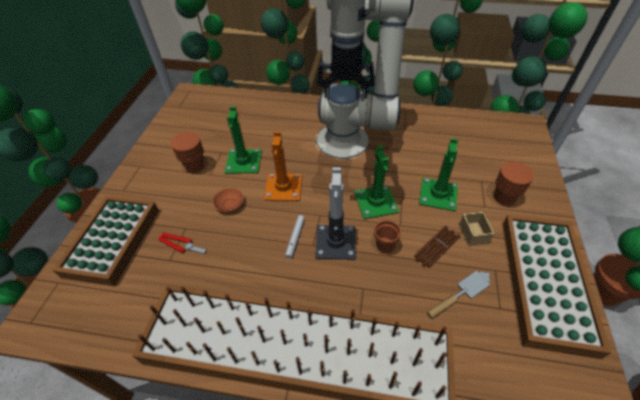

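The prop stands raised, with the button visible in the upper hole at (274,468) in the crop. The nose is at (275,265), unchanged since release. All other objects are at their first-picture positions. I hand it in.

```bash
python3 -c "
from bench import *
sign_off()"
```

```text
the job is handed in; nothing more can be done
```

The steel prop is set to its upper height and resting on its button, and the job is handed in. I lifted the tube about 57 mm while it was out of line, then turned it into line with the holes. I eased it up at 7 mm/s, and the 6 N force stop triggered at about 79 mm with the button out. I lowered it until it rested on the button (about 5 N of extra push), eased that off, and let go.

- **Button:** the last pictures show it standing in the upper hole, and the head had not sunk after release.
- **Other things on the bench:** all were where they started in the last scene picture.
- **Robot:** the gripper was clear of everything when I handed in, at about 19 s.
- **Readings that looked off:** the gripper's opening read 0.40 on the 24 mm block, more than a linear scale would give, but the pictures showed a sound grip. The upper hole sat about 8 mm lower than nominal, within the stated 15 mm.
- **Not measured directly:** I could not read the force on the button itself. My estimate is about 10 N at most, from the tool force plus the tube's weight.

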